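# Hang the sink caddy and lock it with the snap cap

### The job

Hang the steel sink caddy up to drain: put its wooden handle over the arm of the hook stand, behind the upturned end, and let go so that it hangs free. Then press the black cap down onto the stud at the end of the arm until it clicks, so the caddy cannot slip off, and keep pressing after the click, squashing the rubber washer under it. Finish still holding the cap and pressing it down; leave the shaker, mug and tin where they stand.

Things in the scene. Friction and masses are not known exactly. Their poses are not given: they have to be found in the camera images.
- hook_stand: Bare steel hook stand, fixed to the worktop; its yaw varies. Origin: underside centre of its round foot (110 mm diameter, 12 mm high), on the axis of the post (16 mm thick, up to z = 150 mm). From the post top a level round arm, 10 mm thick, axis at z = 145 mm, runs 130 mm along the stand's own -x (roughly towards the robot) to an upturned end with collar, washer and stud.
- hang_point (a point): On top of the stand's arm (z = 150 mm), 60 mm from the post axis and 70 mm from the stud axis: where the caddy's handle should hang. Axes as the stand's: -x runs along the arm to the stud, z up.
- stud_seat (a point): On the stud's vertical axis, at the top face of the unsquashed washer (z = 169 mm; fixed). The cap meets the nibs with its underside about 9.5 mm above here; the push rises to a peak of about 9 to 14 N near 7 mm, drops at the click (about 5 mm), where the nibs pull it down, and the underside meets the washer at this point. Home: underside at or just below here. Axes as the stand's.
- seal_washer (a joint): How far the black rubber washer (28 mm diameter, around the stud's foot) is squashed, m: 0 free, 0.0025 fully squashed. A spring of 4 N per mm, then solid at 2.5 mm (10 N).
- cap: Black ribbed plastic snap cap, round, 30 mm diameter, 38 mm high, 40 g, closed on top, open below; stands on the worktop mouth down. Origin: centre of its underside; z up. Bore 26 mm deep, 23 mm wide; a rounded ridge inside the mouth leaves 18.4 mm. Grip its sides from above at any yaw, fingertips at least 10 mm above the underside to clear the stand.
- caddy: Open steel sink caddy, loose, 0.2 to 0.42 kg. Origin: centre of its underside; z up. Tray 60 mm (its x) by 120 mm (y), 42 mm high. Two flat uprights at y = +-56 mm carry a straight wooden handle along y: 109 mm long, 18 mm thick in x, 24 mm tall, z = 122 to 146 mm. Window under the handle: 80 mm high, 109 mm wide; the arm goes through it along the caddy's x, either way round.
- grip_under (a point): Centre of the underside of the caddy's wooden handle, 122 mm above the caddy's underside; axes as the caddy's.
- salt_shaker: Glass and metal salt shaker, 44 mm diameter, 90 mm high; bystander. Origin: centre of its underside. May stand in the cap's place and the cap in its.
- mug: White mug, 80 mm body, 102 mm high; bystander. Origin: centre of its underside.
- tin: Small food tin, 57 mm diameter, 72 mm high; bystander. Origin: centre of its underside.
- stud_tip (a point): Top of the snap stud, 22 mm above stud_seat, 46 mm above the arm's axis. The stud is an upright steel rod 16 mm thick with a ball-shaped top; four sprung steel nibs, centres 8 mm above stud_seat, stand out to 22 mm across.

How it is judged:
By the outcome, as a careful person would: the job done as asked, in the order asked, and still so for the second after the job is handed in, while the arm keeps its last pose, push and grip.
It also fails if it takes over 66 s, if anything falls off the work surface, if the arm or the gripper's body presses on something with over 40 N, if the wrist force passes 120 N, or if a joint passes its speed limit or range.

### The arm

A 6-joint arm with a two-finger parallel gripper is mounted at the origin on a cart in front of the work surface, level with it; the furniture and walls round the work are solid. World frame = base frame: x ahead of the robot, y to its left, z up, the work surface at z = 0. Lengths are in m, angles in rad, forces in N, time in s.
With the tool pointing down it reaches from about 0.275 to 0.85 m from the base axis. Payload 19 kg.
Tool frame: the origin (TCP) lies on the mounting face of the last link; the fingertips stand 173 mm ahead of it and the grasp point (between the pads) lies 155 mm ahead of it; z points along the fingers, y is the line along which they close (so a half turn about z gives the same grasp; the last joint's range is limited). The gripper opens to 85 mm and grips with 20 to 120 N. Pads are 22 mm wide; open, the fingers measure 114 mm over their backs; the gripper's body (76 mm by 85 mm) begins 54 mm behind the grasp point. The pads swing forward as they close: fully open they stand 13 mm farther back than shut.
Start: joints at [-1.301, 0.15, 1.437, -0, 1.554, -0.134], TCP at [0.226, -0.529, 0.405] pointing down, gripper open.
Joint ranges: [-2.8, 2.8], [-0.68, 2.1], [0.12, 2.68], [-1.39, 4.53], [0.16, 2.79], [-2.81, 2.81]. Speed limits (rad/s): [1.89, 1.89, 2.22, 3.01, 3.01, 3.01].

### API

Orientations are given as [roll, pitch, yaw] about the fixed x, y, z axes, in that order (R = Rz(yaw) Ry(pitch) Rx(roll)).
In Python, from station import get_state, snapshot, order gives the robot as it stands.
- The arm moves only by the tool apply_moves, never from a script. Its argument "series" is a list that holds one entry, the list of rows, each a list of 7 numbers: the turn, a rotation vector about the tool's x, y, z scaled (see below), then the shift along the tool's x, y, z scaled (see below), then the closure, from -1 (fully open) to 1 (shut). In form: [[[ax, ay, az, tx, ty, tz, hand], ...]]. A call has 1 to 8 rows; each row shifts and turns the commanded pose from where the row before left it, along the tool's axes as they then stand; what a row does not reach is not made up. The controller multiplies each number of a shift by 50 mm and each number of a turn by 0.08 rad. A row lasts 1/10 s, in which the tool goes at most 50 mm and 8.59 degrees, less where a joint would pass 70% of its speed; a pose out of reach is approached as far as the arm can. A call with a number of a shift or a turn outside -1 to 1 is refused whole. A call with a gripper value outside its range is refused whole. The fingers move at their own pace and stop on an object; the grip force is fixed at half the most. Time passes only in rows, so rows that do not move let the fingers close. It gives the time, the measured TCP pose, the force, the opening and the grip force at its end, in the units of the state.
- get_state(): the state, without advancing time (a new reading comes with each control period).
- snapshot(name): name is "scene" or "top" or "wrist"; returns a dict with "frame" (480x640x3 uint8, blue, green, red), "range_z" (480x640 float32, m along the optical axis (not along the pixel's ray), 0 where there is no reading), "K" (3x3 intrinsics, pixels), "distortion" ([k1, k2, p1, p2, k3] as OpenCV has them; the pictures are not rectified), "R" (3x3) and "t" (3): a world point X has camera coordinates R X + t; the wrist camera has in their place "mount" (4x4, takes a point from camera to tool coordinates, whose origin is the TCP and whose axes are the flange's). Camera axes: x right, y down, z forward; pixel columns grow to the right and rows downward; lengths in m; the calibration is good to about 2 mm. A picture is of the moment at which its call begins: read the wrist's pose just before it.
- order.hand_in(): hands the job in; it is judged then, once.
The state is a dict: "clock": time; "joints": joint angles; "qvel": joint speeds; "joint_torque": joint torques, N m; "position": TCP position; "tcp_rot": TCP orientation; "force": force on the tool from outside, world axes, zero at the start; "moment": the same for the moment, N m; "grip_width": opening from 0.0 (shut) to 1.0 (fully open); "grasp_force": force on a finger pad.
Only numpy, scipy, OpenCV 4.12 (cv2) and the standard library are available. Lean on these libraries where they do the work, as an engineer would, in place of code of your own. Each camera call takes 0.05 s, during which the arm holds its last target. There are 200 camera calls.

## Working session

There is one attempt and no reset: what is moved stays moved. The work goes in short steps, Python scripts to look and compute and a tool call to move; the robot and the scene stay as the last step left them, time stands still between calls to the robot, and variables do not carry over. Pictures are saved under pics/ and viewed, at most 10 in all, crops included, and the job is handed in when it is done.

Besides the shell and the picture viewer there is one more tool, called after "Request:" as name([rows], argument=value, ...), one row to a line, values as JSON. apply_moves: Moves the arm, as the interface text tells. Its arguments: {"type":"object","properties":{"series":{"type":"array","items":{"type":"array","items":{"type":"array","items":{"type":"number","minimum":-1,"maximum":1}}}}},"required":["series"]}

```bash
ls; mkdir -p pics; python3 - <<'E'
from station import get_state, snapshot
import cv2,numpy as np
s=get_state();print(s)
a=snapshot("scene");b=snapshot("top")
for n,d in(("scene",a),("top",b)):
    cv2.imwrite(f"pics/{n}0.png",d["frame"]);np.savez(f"{n}0.npz",**d);print(d["K"],d["distortion"],d["R"],d["t"])
E
```

```text
pics
{'clock': 0.0, 'joints': array([-1.30099605e+00,  1.50946146e-01,  1.43801895e+00,  2.66523715e-06,
        1.55376698e+00, -1.33980814e-01]), 'qvel': array([1.06457215e-03, 1.08793961e-03, 3.96959858e-04, 1.45870007e-05,
       5.88772789e-04, 1.28982757e-03]), 'joint_torque': array([ 2.98452478e-04, -7.13044810e+01, -5.70871174e+01, -6.75475258e-05,
        8.78173654e-03,  5.34812114e-05]), 'position': array([ 0.22589812, -0.52872449,  0.40410405]), 'tcp_rot': array([-3.14046380e+00, -1.54845461e-04,  4.03780957e-01]), 'force': array([ 0.45511696,  0.0324528 , -0.05897727]), 'moment': array([-0.01588563, -0.023527  , -0.05245748]), 'grasp_force': 0.0, 'grip_width': 0.9994769427567781}
[[547.39873296   0.         321.03850793]
 [  0.         547.39873296 242.92817519]
 [  0.           0.           1.        ]] [-0.04324669  0.          0.          0.          0.        ] [[-0.49691667 -0.86767251 -0.0147731 ]
 [-0.49539622  0.29760872 -0.81609536]
 [ 0.71250011 -0.39821285 -0.57772841]] [0.38649513 0.38315745 0.60854075]
[[461.58172288   0.         323.11345288]
 [  0.         461.58172288 240.34900861]
 [  0.           0.           1.        ]] [-0.05156268  0.          0.          0.          0.        ] [[ 0.02183785 -0.99975009  0.00478263]
 [-0.98679459 -0.02232233 -0.16043114]
 [ 0.1604978  -0.001216   -0.98703545]] [0.0837676  0.63466953 1.03861514]
```

View pics/top0.png

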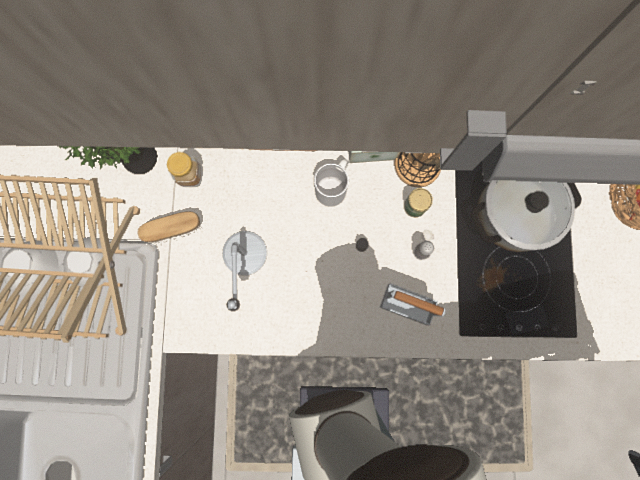

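View pics/scene0.png

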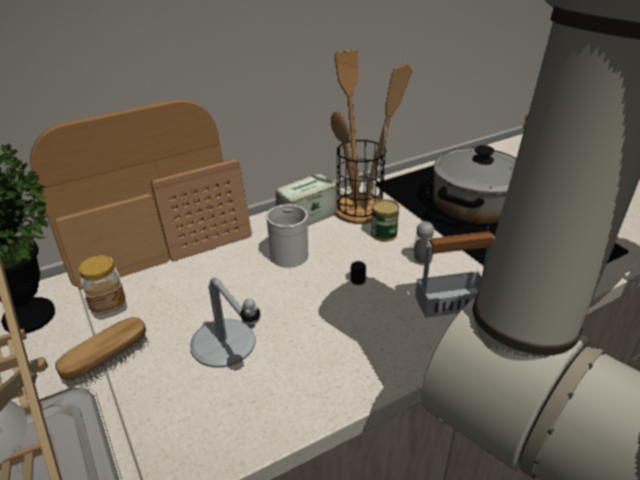

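The top picture shows the stand foot at (245,253) with its stud at (233,305), the cap at (362,244) and the caddy handle from (393,293) to (443,311). The shaker is at (425,248), the tin at (418,203) and the mug at (330,180). The scene view shows the same layout, with the stand's arm and stud standing free.

```bash
cat > h.py <<'E'
import numpy as np, cv2
from scipy.spatial.transform import Rotation as Ro
def cloud(d, Rw=None, tw=None):
    z=d["range_z"]; h,w=z.shape
    uv=np.stack(np.meshgrid(np.arange(w),np.arange(h)),-1).reshape(-1,1,2).astype(np.float64)
    n=cv2.undistortPoints(uv,d["K"],d["distortion"]).reshape(h,w,2)
    p=np.dstack([n*z[...,None],z])
    if Rw is None: P=(p-d["t"])@d["R"]          # R^T (p-t)
    else: P=p@Rw.T+tw
    P[z<=0]=np.nan
    return P
def wrist(s,d):
    T=np.eye(4);T[:3,:3]=Ro.from_euler("xyz",s["tcp_rot"]).as_matrix();T[:3,3]=s["position"]
    M=T@d["mount"]; return cloud(d,M[:3,:3],M[:3,3])
def box(P,x,y,z):
    Q=P.reshape(-1,3);Q=Q[~np.isnan(Q[:,0])]
    return Q[(Q[:,0]>x[0])&(Q[:,0]<x[1])&(Q[:,1]>y[0])&(Q[:,1]<y[1])&(Q[:,2]>z[0])&(Q[:,2]<z[1])]
def rep(n,Q):
    if len(Q)<5: print(n,len(Q));return
    xy=Q[:,:2].astype(np.float32); r=cv2.minAreaRect(xy)
    c=Q.mean(0); w,v=np.linalg.eigh(np.cov(xy.T)); d=v[:,1]
    print(n,len(Q),"mean",c.round(4),"ext",Q.min(0).round(3),Q.max(0).round(3),"rect",np.round(r[0],4),np.round(r[1],4),"axis deg",np.degrees(np.arctan2(d[1],d[0])).round(1))
E
python3 - <<'E'
from h import *
for n in("top","scene"):
    P=cloud(dict(np.load(n+"0.npz"))); print(n)
    if n=="top":
        for u,v in((245,240),(233,305),(362,244),(418,302),(425,248),(418,203),(330,170),(300,300),(250,270)): print((u,v),P[v,u].round(3))
    else:
        for u,v in((225,345),(250,305),(358,266),(460,243),(425,230)): print((u,v),P[v,u].round(3))
E
```

```text
top
(245, 240) [0.636 0.289 0.011]
(233, 305) [0.474 0.277 0.19 ]
(362, 244) [0.628 0.005 0.036]
(418, 302) [ 0.49  -0.106  0.144]
(425, 248) [ 0.614 -0.135  0.088]
(418, 203) [ 0.725 -0.125  0.065]
(330, 170) [0.804 0.085 0.057]
(300, 300) [0.493 0.15  0.004]
(250, 270) [0.563 0.274 0.008]
scene
(225, 345) [0.588 0.292 0.012]
(250, 305) [0.47  0.281 0.186]
(358, 266) [0.625 0.007 0.039]
(460, 243) [ 0.484 -0.102  0.138]
(425, 230) [ 0.606 -0.132  0.083]
```

```bash
python3 - <<'E'
from h import *
for n in("top","scene"):
    P=cloud(dict(np.load(n+"0.npz"))); print(n)
    rep("foot",box(P,(.52,.68),(.2,.36),(.008,.016)))
    A=box(P,(.47,.68),(.22,.34),(.135,.156)); rep("arm",A)
    rep("stud",box(P,(.44,.52),(.24,.32),(.172,.2)))
    rep("washer",box(P,(.44,.52),(.24,.32),(.158,.172)))
    rep("cap",box(P,(.6,.66),(-.03,.04),(.034,.042)))
    rep("capall",box(P,(.6,.66),(-.03,.04),(.012,.042)))
    H=box(P,(.4,.56),(-.2,-.02),(.138,.152)); rep("handle",H)
    rep("handletop",box(P,(.4,.56),(-.2,-.02),(.120,.152)))
    rep("tray",box(P,(.4,.58),(-.2,-.02),(.037,.047)))
    rep("shaker",box(P,(.57,.66),(-.18,-.09),(.05,.1)))
E
```

```text
top
foot 928 mean [0.6058 0.2858 0.0105] ext [0.552 0.236 0.008] [0.659 0.343 0.016] rect [0.6043 0.2893] [0.1052 0.1042] axis deg -138.8
arm 274 mean [0.5504 0.2861 0.1474] ext [0.488 0.277 0.135] [0.607 0.297 0.154] rect [0.5469 0.2871] [0.1195 0.013 ] axis deg -176.0
stud 74 mean [0.4753 0.2797 0.1845] ext [0.466 0.27  0.172] [0.485 0.289 0.192] rect [0.4754 0.2802] [0.0164 0.0197] axis deg 126.0
washer 72 mean [0.4746 0.279  0.168 ] ext [0.462 0.268 0.162] [0.489 0.295 0.171] rect [0.475  0.2807] [0.0254 0.0271] axis deg 172.8
cap 109 mean [0.6294 0.0027 0.0374] ext [ 0.616 -0.01   0.034] [0.643 0.017 0.041] rect [0.6296 0.0034] [0.0263 0.0271] axis deg -169.6
capall 136 mean [0.6281 0.0039 0.0352] ext [ 0.615 -0.01   0.013] [0.644 0.018 0.041] rect [0.6291 0.0041] [0.0277 0.029 ] axis deg 157.6
handle 461 mean [ 0.4878 -0.1059  0.1446] ext [ 0.463 -0.164  0.138] [ 0.514 -0.049  0.151] rect [ 0.4883 -0.1057] [0.1196 0.0185] axis deg 70.4
handletop 506 mean [ 0.4877 -0.1048  0.1435] ext [ 0.463 -0.164  0.123] [ 0.514 -0.049  0.151] rect [ 0.4883 -0.1061] [0.1204 0.0185] axis deg 7
[... 985 characters left out ...]
.6241 0.0062 0.0302] ext [ 0.613 -0.012  0.012] [0.644 0.018 0.041] rect [0.6285 0.0036] [0.031  0.0291] axis deg 55.1
handle 627 mean [ 0.4867 -0.1041  0.1445] ext [ 0.463 -0.166  0.138] [ 0.515 -0.051  0.149] rect [ 0.4881 -0.1072] [0.1191 0.0204] axis deg 69.9
handletop 1059 mean [ 0.4858 -0.1019  0.1391] ext [ 0.463 -0.166  0.121] [ 0.516 -0.049  0.149] rect [ 0.488  -0.1068] [0.1197 0.0211] axis deg 69.7
tray 444 mean [ 0.4935 -0.0986  0.0409] ext [ 0.451 -0.174  0.037] [ 0.538 -0.042  0.047] rect [ 0.489  -0.1077] [0.1218 0.0634] axis deg 89.4
shaker 356 mean [ 0.6112 -0.1335  0.0745] ext [ 0.599 -0.156  0.05 ] [ 0.63  -0.121  0.092] rect [ 0.6147 -0.1386] [0.0347 0.0303] axis deg 53.2
```

```bash
cat >> h.py <<'E'
def go(x,y,z,yawdeg):
    from station import get_state
    s=get_state(); r=Ro.from_euler("xyz",s["tcp_rot"]); Rt=Ro.from_euler("xyz",[np.pi,0,np.radians(yawdeg)])
    d=np.array([x,y,z])-s["position"]; rv=(r.inv()*Rt).as_rotvec()
    rm=r*Ro.from_rotvec(rv/2)
    print("clock",s["clock"].__round__(2),"pos",s["position"].round(4),"rpy",np.degrees(s["tcp_rot"]).round(2),"F",s["force"].round(1),"grip",round(s["grip_width"],3),round(s["grasp_force"],1))
    print("turn units",(rv/.08).round(2),"shift units: now",(r.inv().apply(d)/.05).round(3),"mid-yaw",(rm.inv().apply(d)/.05).round(3),"end",(Rt.inv().apply(d)/.05).round(3))
E
python3 -c "
from h import *
go(.488,-.1062,.36,70)"
```

```text
clock 0.1 pos [ 0.2259 -0.5287  0.4041] rpy [-1.7994e+02 -1.0000e-02  2.3130e+01] F [-0.2  0.3  0.3] grip 1.001 0.0
turn units [-1.000e-02 -1.000e-02 -1.022e+01] shift units: now [ 8.141 -5.711  0.89 ] mid-yaw [ 9.741 -2.003  0.886] end [9.734 2.036 0.883]
```

Request:
apply_moves([
  [[0,0,-1,0.7,-0.45,0,-1],[0,0,-1,0.75,-0.4,0,-1],[0,0,-1,0.78,-0.35,0,-1],[0,0,-1,0.8,-0.3,0,-1],[0,0,-1,0.82,-0.22,0,-1],[0,0,-1,0.84,-0.15,0,-1],[0,0,-1,0.85,-0.08,0,-1],[0,0,-1,0.85,-0.02,0,-1]],
])

```text
clock: 0.9
position: [0.4148, -0.2442, 0.4046]
tcp_rot: [-3.141, -0.0, 1.047]
force: [1.0, -1.1, -0.3]
grip_width: 1.0
grasp_force: 0.0
```

```bash
python3 -c "
from h import *
go(.488,-.1062,.36,70)"
```

```text
clock 0.9 pos [ 0.4148 -0.2442  0.4046] rpy [-1.7999e+02 -1.0000e-02  5.9990e+01] F [ 1.  -1.1 -0.3] grip 1.0 0.0
turn units [-0.   -0.   -2.18] shift units: now [ 3.122 -0.112  0.892] mid-yaw [3.12  0.16  0.892] end [3.094 0.432 0.892]
```

Request:
apply_moves([
  [[0,0,-0.7,0.7,0,0,-1],[0,0,-0.7,0.7,0.04,0,-1],[0,0,-0.7,0.7,0.06,0.3,-1],[0,0,0,0.6,0.08,0.4,-1],[0,0,0,0.3,0.03,0.19,-1],[0,0,0,0,0,0,-1],[0,0,0,0,0,0,-1]],
])

```text
clock: 1.6
position: [0.4873, -0.1143, 0.3603]
tcp_rot: [-3.141, 0.0, 1.213]
force: [0.1, 0.6, 0.6]
grip_width: 1.0
grasp_force: 0.0
```

```bash
python3 - <<'E'
from h import *
from station import *
s=get_state();d=snapshot("wrist")
cv2.imwrite("pics/w1.png",d["frame"])
P=wrist(s,d)
rep("handle",box(P,(.4,.56),(-.2,-.02),(.138,.152)))
rep("tray",box(P,(.4,.58),(-.2,-.02),(.037,.047)))
go(.488,-.1062,.300,70)
E
```

```text
handle 6934 mean [ 0.4903 -0.101   0.1443] ext [ 0.461 -0.165  0.138] [ 0.515 -0.05   0.147] rect [ 0.488  -0.1067] [0.1189 0.0181] axis deg 70.4
tray 1667 mean [ 0.4906 -0.1     0.0406] ext [ 0.441 -0.173  0.037] [ 0.535 -0.041  0.047] rect [ 0.4882 -0.1069] [0.1192 0.0603] axis deg 70.8
clock 1.65 pos [ 0.4872 -0.1148  0.3606] rpy [1.7998e+02 1.0000e-02 6.9420e+01] F [0.3 0.3 1.5] grip 0.999 0.0
turn units [ 0.    0.   -0.13] shift units: now [ 0.167 -0.045  1.213] mid-yaw [ 0.167 -0.044  1.213] end [ 0.167 -0.043  1.213]
```

Request:
apply_moves([
  [[0,0,-0.2,0.16,-0.04,0.2,-1],[0,0,0,0,0,0.5,-1],[0,0,0,0,0,0.5,-1],[0,0,0,0,0,0,0],[0,0,0,0,0,0,1],[0,0,0,0,0,0,1],[0,0,0,0,0,0,1],[0,0,0,0,0,0,1]],
])

```text
clock: 2.45
position: [0.4885, -0.1062, 0.3013]
tcp_rot: [3.139, -0.0, 1.228]
force: [0.8, -0.3, -0.3]
grip_width: 0.198
grasp_force: 58.9
```

Request:
apply_moves([
  [[0,0,0,0,0,0,1],[0,0,0,0,0,0,1],[0,0,0,0,0,0,1]],
])

```text
clock: 2.75
position: [0.4885, -0.1062, 0.3013]
tcp_rot: [3.14, 0.0, 1.228]
force: [1.6, -0.8, 6.6]
grip_width: 0.194
grasp_force: 60.0
```

```bash
python3 - <<'E'
from h import *
go(.3,.27,.384,94)
E
```

```text
clock 2.75 pos [ 0.4885 -0.1062  0.3013] rpy [179.89   0.    70.35] F [ 1.6 -0.8  6.6] grip 0.194 60.0
turn units [ 0.02  0.01 -5.16] shift units: now [ 5.818 -6.077 -1.667] mid-yaw [ 6.94  -4.758 -1.66 ] end [ 7.768 -3.236 -1.655]
```

Request:
apply_moves([
  [[0,0,0,0,0,-0.3,1],[0,0,0,0,0,-0.7,1],[0,0,-0.3,0.2,-0.2,-0.6,1],[0,0,-0.7,0.4,-0.35,-0.07,1],[0,0,-0.9,0.6,-0.5,0,1],[0,0,-0.9,0.7,-0.5,0,1],[0,0,-0.9,0.75,-0.45,0,1],[0,0,-0.7,0.75,-0.4,0,1]],
])

```text
clock: 3.55
position: [0.4003, 0.0853, 0.3839]
tcp_rot: [3.141, -0.0, 1.582]
force: [0.5, -0.1, -3.1]
grip_width: 0.195
grasp_force: 59.2
```

```bash
python3 - <<'E'
from h import *
go(.395,.275,.384,94)
E
```

```text
clock 3.55 pos [0.4003 0.0853 0.3839] rpy [ 1.7998e+02 -1.0000e-02  9.0660e+01] F [ 0.5 -0.1 -3.1] grip 0.195 59.2
turn units [ 0.   -0.   -0.73] shift units: now [ 3.794e+00 -6.300e-02 -1.000e-03] mid-yaw [ 3.794e+00  4.700e-02 -1.000e-03] end [ 3.791e+00  1.580e-01 -2.000e-03]
```

Request:
apply_moves([
  [[0,0,-0.6,0.75,0.02,0,1],[0,0,0,0.75,0.03,0,1],[0,0,0,0.7,0.03,0,1],[0,0,0,0.6,0.02,0,1],[0,0,0,0.4,0.02,0,1],[0,0,0,0.2,0.02,0,1],[0,0,0,0,0,0,1],[0,0,0,0,0,0,1]],
])

```text
clock: 4.35
position: [0.4006, 0.2537, 0.3837]
tcp_rot: [-3.141, 0.0, 1.628]
force: [0.6, 0.2, -3.1]
grip_width: 0.197
grasp_force: 59.3
```

```bash
python3 - <<'E'
from h import *
from station import *
s=get_state();d=snapshot("scene"); cv2.imwrite("pics/s2.png",d["frame"])
P=cloud(d); 
rep("handle",box(P,(.3,.45),(.2,.36),(.205,.235)))
rep("tray",box(P,(.3,.45),(.19,.36),(.11,.131)))
go(.5446,.2856,.384,94)
E
```

```text
handle 1552 mean [0.3933 0.265  0.222 ] ext [0.378 0.2   0.205] [0.417 0.312 0.235] rect [0.3967 0.2561] [0.111  0.0375] axis deg 90.1
tray 1758 mean [0.3975 0.2511 0.1191] ext [0.366 0.19  0.11 ] [0.434 0.313 0.131] rect [0.4008 0.2512] [0.0634 0.1216] axis deg 98.7
clock 4.4 pos [0.4007 0.2535 0.3838] rpy [-1.800e+02  1.000e-02  9.323e+01] F [ 0.1 -1.6 -2.9] grip 0.199 59.3
turn units [-0.    0.   -0.17] shift units: now [ 0.479  2.91  -0.005] mid-yaw [ 0.46   2.913 -0.005] end [ 0.44   2.916 -0.005]
```

View pics/s2.png

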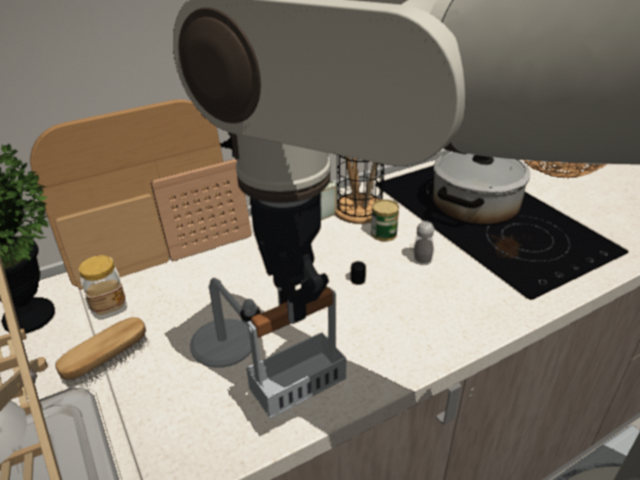

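The scene shows the caddy hanging level from the gripper in front of the stand, with its handle at about (295,312) and the stud at (250,305). I'll align it sideways first, then thread the arm through the window.

Request:
apply_moves([
  [[0,0,-0.15,0.22,0,0,1],[0,0,0,0.22,0.1,0,1],[0,0,0,0,0.4,0,1],[0,0,0,0,0.6,0,1],[0,0,0,0,0.6,0,1],[0,0,0,0,0.6,0,1],[0,0,0,0,0.4,0,1],[0,0,0,0,0.2,0,1]],
])

```text
clock: 5.2
position: [0.5455, 0.2866, 0.3829]
tcp_rot: [-3.141, 0.0, 1.639]
force: [-0.1, 0.3, -4.0]
grip_width: 0.192
grasp_force: 59.3
```

Request:
apply_moves([
  [[0,0,0,0,0,0,1],[0,0,0,0,0,0,1]],
])

```text
clock: 5.4
position: [0.5433, 0.2864, 0.3836]
tcp_rot: [-3.141, -0.0, 1.64]
force: [-0.2, -0.1, -2.4]
grip_width: 0.195
grasp_force: 59.3
```

```bash
python3 - <<'E'
from h import *
go(.5446,.2856,.330,94)
E
```

```text
clock 5.4 pos [0.5433 0.2864 0.3836] rpy [-179.97   -0.     93.96] F [-0.2 -0.1 -2.4] grip 0.195 59.3
turn units [-0.01 -0.   -0.01] shift units: now [-0.017  0.025  1.072] mid-yaw [-0.017  0.024  1.072] end [-0.017  0.024  1.072]
```

Request:
apply_moves([
  [[0,0,0,-0.02,0.02,0.3,1],[0,0,0,0,0,0.4,1],[0,0,0,0,0,0.28,1],[0,0,0,0,0,0.05,1],[0,0,0,0,0,0.02,1],[0,0,0,0,0,0.02,1],[0,0,0,0,0,0,1]],
])

```text
clock: 6.1
position: [0.545, 0.2853, 0.3309]
tcp_rot: [3.141, -0.0, 1.64]
force: [1.3, -0.5, -3.5]
grip_width: 0.198
grasp_force: 59.3
```

```bash
python3 - <<'E'
from h import *
from station import *
go(.5446,.2856,.329,94)
s=get_state();d=snapshot("scene"); cv2.imwrite("pics/s3.png",d["frame"][180:460,140:440])
E
```

```text
clock 6.1 pos [0.545  0.2853 0.3309] rpy [ 1.7995e+02 -2.0000e-02  9.3960e+01] F [ 1.3 -0.5 -3.5] grip 0.198 59.3
turn units [ 0.01 -0.01 -0.01] shift units: now [ 0.006 -0.007  0.038] mid-yaw [ 0.006 -0.007  0.038] end [ 0.006 -0.007  0.038]
```

View pics/s3.png

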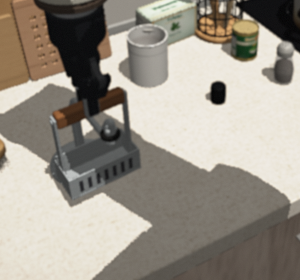

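The crop shows the arm through the window, with the stud at about (110,130) in front of the handle. I'll lower it until the arm takes the weight.

Request:
apply_moves([
  [[0,0,0,0,0,0.02,1],[0,0,0,0,0,0.02,1],[0,0,0,0,0,0,1],[0,0,0,0,0,0,1]],
])

```text
clock: 6.55
position: [0.545, 0.2852, 0.3291]
tcp_rot: [3.14, -0.0, 1.64]
force: [-1.7, -1.5, 4.3]
grip_width: 0.194
grasp_force: 60.5
```

Request:
apply_moves([
  [[0,0,0,0,0,0.02,1],[0,0,0,0,0,0,1],[0,0,0,0,0,0,1]],
])

```text
clock: 6.85
position: [0.5449, 0.2852, 0.329]
tcp_rot: [3.14, -0.001, 1.64]
force: [-5.7, -2.5, 14.8]
grip_width: 0.195
grasp_force: 61.8
```

Request:
apply_moves([
  [[0,0,0,0,0,-0.02,1],[0,0,0,0,0,-0.01,1],[0,0,0,0,0,0,0.5],[0,0,0,0,0,0,0.3],[0,0,0,0,0,0,0.2],[0,0,0,0,0,0,0.15],[0,0,0,0,0,0,0.15]],
])

```text
clock: 7.55
position: [0.5449, 0.2853, 0.3287]
tcp_rot: [-3.142, -0.0, 1.64]
force: [-0.6, -0.8, 0.1]
grip_width: 0.425
grasp_force: 0.0
```

Request:
apply_moves([
  [[0,0,0,0,0,-0.1,0.15],[0,0,0,0,0,-0.3,0.15],[0,0,0,0,0,-0.6,0.15],[0,0,0,0,0,-0.6,0.15],[0,0,0,0,0,-0.3,0.1],[0,0,0,0,0,0,0]],
])

```text
clock: 8.15
position: [0.5449, 0.2852, 0.4268]
tcp_rot: [3.138, -0.001, 1.64]
force: [0.5, 0.8, 0.1]
grip_width: 0.496
grasp_force: 0.0
```

```bash
python3 - <<'E'
from h import *
from station import *
go(.629,.0037,.30,94)
s=get_state();d=snapshot("scene"); cv2.imwrite("pics/s4.png",d["frame"][180:460,140:440])
P=cloud(d)
rep("handle",box(P,(.5,.6),(.2,.36),(.155,.18)))
rep("tray",box(P,(.48,.62),(.19,.38),(.06,.075)))
w=wrist(s,snapshot("wrist")) 
rep("wh",box(w,(.5,.6),(.2,.36),(.155,.18)))
rep("wstud",box(w,(.44,.5),(.24,.32),(.175,.2)))
E
```

```text
clock 8.15 pos [0.5449 0.2852 0.4268] rpy [ 1.7977e+02 -7.0000e-02  9.3960e+01] F [0.5 0.8 0.1] grip 0.496 0.0
turn units [ 0.05 -0.02 -0.01] shift units: now [-5.737  1.28   2.533] mid-yaw [-5.736  1.283  2.534] end [-5.734  1.286  2.535]
handle 1341 mean [0.5399 0.2875 0.1683] ext [0.531 0.222 0.155] [0.559 0.343 0.178] rect [0.5443 0.2823] [0.0218 0.121 ] axis deg 93.6
tray 1013 mean [0.542  0.2961 0.0668] ext [0.51  0.225 0.06 ] [0.607 0.349 0.075] rect [0.56   0.2883] [0.0947 0.1215] axis deg 88.1
wh 4975 mean [0.5449 0.2914 0.1741] ext [0.533 0.223 0.155] [0.558 0.344 0.179] rect [0.5455 0.2838] [0.018  0.1211] axis deg 94.0
wstud 841 mean [0.4776 0.285  0.186 ] ext [0.467 0.274 0.175] [0.485 0.292 0.193] rect [0.476  0.2829] [0.0176 0.0176] axis deg 138.5
```

View pics/s4.png

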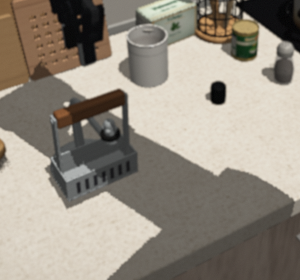

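The crop shows the caddy hanging on the arm with its handle centred and the gripper clear of it. The wrist cloud puts the handle top at 0.174 to 0.178, as expected. Next is the cap.

Request:
apply_moves([
  [[0,0,0,-0.4,0.09,0,-0.4],[0,0,0,-0.8,0.18,0,-0.4],[0,0,0,-0.9,0.2,0,-0.4],[0,0,0,-0.9,0.2,0.3,-0.4],[0,0,0,-0.9,0.2,0.6,-0.4],[0,0,0,-0.9,0.2,0.6,-0.4],[0,0,0,-0.6,0.14,0.5,-0.4],[0,0,0,-0.34,0.08,0.3,-0.4]],
])

```text
clock: 9.05
position: [0.6266, 0.0091, 0.3106]
tcp_rot: [-3.137, -0.001, 1.638]
force: [0.1, 0.3, -0.6]
grip_width: 0.694
grasp_force: 0.0
```

Request:
apply_moves([
  [[0,0,0,0,0,0.2,-0.4],[0,0,0,0,0,0,-0.4],[0,0,0,0,0,0,-0.4]],
])

```text
clock: 9.35
position: [0.6266, 0.0126, 0.3047]
tcp_rot: [3.141, -0.0, 1.641]
force: [-0.2, -0.7, 0.5]
grip_width: 0.699
grasp_force: 0.0
```

```bash
python3 - <<'E'
from h import *
from station import *
s=get_state();w=wrist(s,snapshot("wrist"))
rep("cap",box(w,(.6,.66),(-.03,.04),(.033,.043)))
go(.629,.0037,.187,94)
E
```

```text
cap 1431 mean [0.6294 0.0059 0.0367] ext [ 0.615 -0.009  0.033] [0.644 0.02  0.039] rect [0.6296 0.0053] [0.029  0.0289] axis deg 56.6
clock 9.4 pos [0.6266 0.0126 0.3052] rpy [179.93  -0.    94.03] F [-0.  -0.6  0.5] grip 0.699 0.0
turn units [ 0.01 -0.    0.01] shift units: now [-0.182  0.032  2.363] mid-yaw [-0.182  0.033  2.363] end [-0.182  0.035  2.363]
```

Request:
apply_moves([
  [[0,0,0,-0.16,0.05,0.2,-0.4],[0,0,0,0,0,0.6,-0.4],[0,0,0,0,0,0.7,-0.4],[0,0,0,0,0,0.5,-0.4],[0,0,0,0,0,0.3,-0.4],[0,0,0,0,0,0.06,-0.4],[0,0,0,0,0,0,-0.2],[0,0,0,0,0,0,0]],
])

```text
clock: 10.2
position: [0.6302, 0.0036, 0.1876]
tcp_rot: [3.14, 0.0, 1.64]
force: [0.2, 0.1, -1.0]
grip_width: 0.505
grasp_force: 0.0
```

Request:
apply_moves([
  [[0,0,0,0,0,0,0.3],[0,0,0,0,0,0,1],[0,0,0,0,0,0,1],[0,0,0,0,0,0,1],[0,0,0,0,0,0,1]],
])

```text
clock: 10.7
position: [0.6301, 0.0036, 0.1878]
tcp_rot: [3.139, 0.0, 1.64]
force: [-1.0, -0.7, 7.9]
grip_width: 0.332
grasp_force: 58.9
```

```bash
python3 - <<'E'
from h import *
go(.4748,.281,.39,94)
E
```

```text
clock 10.7 pos [0.6301 0.0036 0.1878] rpy [1.7987e+02 2.0000e-02 9.3960e+01] F [-1.  -0.7  7.9] grip 0.332 58.9
turn units [ 0.03  0.   -0.01] shift units: now [ 5.748 -2.706 -4.053] mid-yaw [ 5.749 -2.709 -4.049] end [ 5.751 -2.711 -4.045]
```

Request:
apply_moves([
  [[0,0,0,0,0,-0.3,1],[0,0,0,0,0,-0.8,1],[0,0,0,0.2,-0.1,-0.9,1],[0,0,0,0.5,-0.24,-0.9,1],[0,0,0,0.7,-0.33,-0.9,1],[0,0,0,0.8,-0.38,-0.5,1],[0,0,0,0.8,-0.38,-0.1,1],[0,0,0,0.8,-0.38,0,1]],
])

```text
clock: 11.5
position: [0.529, 0.1808, 0.3993]
tcp_rot: [3.138, -0.001, 1.639]
force: [0.1, 0.5, -0.7]
grip_width: 0.333
grasp_force: 59.3
```

Request:
apply_moves([
  [[0,0,0,0.8,-0.38,0,1],[0,0,0,0.6,-0.28,0,1],[0,0,0,0.3,-0.14,0,1],[0,0,0,0.1,-0.05,0,1],[0,0,0,0,0,0,1],[0,0,0,0,0,0,1]],
])

```text
clock: 12.1
position: [0.4824, 0.2656, 0.3964]
tcp_rot: [3.141, 0.0, 1.639]
force: [0.2, -0.7, -0.4]
grip_width: 0.332
grasp_force: 59.3
```

```bash
python3 - <<'E'
from h import *
from station import *
s=get_state();d=snapshot("wrist");cv2.imwrite("pics/w5.png",d["frame"]);w=wrist(s,d)
rep("wstud",box(w,(.44,.51),(.24,.33),(.178,.2)))
rep("wcap",box(w,(.43,.52),(.24,.33),(.2,.285)))
d=snapshot("scene");P=cloud(d);t=s["position"]
rep("scap",box(P,(t[0]-.02,t[0]+.02),(t[1]-.02,t[1]+.02),(t[2]-.190,t[2]-.177)))
rep("sstud",box(P,(.44,.51),(.24,.33),(.175,.2)))
cv2.imwrite("pics/s5.png",cv2.resize(d["frame"][200:400,180:340],None,fx=3,fy=3))
go(.4748,.281,.39,94)
E
```

```text
wstud 969 mean [0.4752 0.2846 0.1856] ext [0.466 0.274 0.178] [0.484 0.292 0.191] rect [0.4752 0.2828] [0.0169 0.0169] axis deg 173.1
wcap 23138 mean [0.4767 0.2716 0.2602] ext [0.43  0.251 0.207] [0.52  0.283 0.285] rect [0.4759 0.2668] [0.0902 0.0304] axis deg -174.6
scap 121 mean [0.4726 0.2696 0.2137] ext [0.467 0.251 0.209] [0.485 0.28  0.219] rect [0.4745 0.2672] [0.0292 0.0137] axis deg 65.5
sstud 175 mean [0.4718 0.2819 0.1841] ext [0.466 0.272 0.175] [0.483 0.29  0.193] rect [0.474  0.2807] [0.0188 0.0164] axis deg 66.0
clock 12.2 pos [0.4825 0.2655 0.3962] rpy [-1.7999e+02  1.0000e-02  9.3870e+01] F [-0.5  0.6 -0.6] grip 0.329 59.3
turn units [-0.    0.   -0.03] shift units: now [ 0.319 -0.132  0.125] mid-yaw [ 0.32  -0.132  0.125] end [ 0.32  -0.131  0.125]
```

View pics/s5.png

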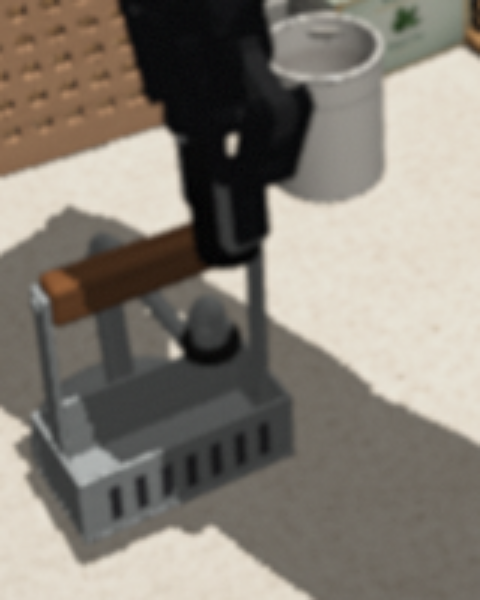

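The crop shows the cap in the fingers at about (230,245), upright and level, to one side of the bare stud at (212,320). The wrist and scene clouds agree on the stud to about 1 mm.

Request:
apply_moves([
  [[0,0,0,0.1,-0.04,0,1],[0,0,0,0.15,-0.06,0,1],[0,0,0,0.07,-0.025,0,1],[0,0,0,0,0,0.1,1],[0,0,0,0,0,0.1,1],[0,0,0,0,0,0,1],[0,0,0,0,0,0,1]],
])

```text
clock: 12.9
position: [0.4745, 0.2819, 0.386]
tcp_rot: [-3.141, 0.0, 1.64]
force: [0.3, 0.3, -0.3]
grip_width: 0.328
grasp_force: 59.3
```

```bash
python3 - <<'E'
from h import *
go(.4752,.281,.368,94)
E
```

```text
clock 12.9 pos [0.4745 0.2819 0.386 ] rpy [-179.97    0.     93.95] F [ 0.3  0.3 -0.3] grip 0.328 59.3
turn units [-0.01  0.   -0.01] shift units: now [-0.019  0.012  0.36 ] mid-yaw [-0.019  0.012  0.36 ] end [-0.019  0.012  0.36 ]
```

Request:
apply_moves([
  [[0,0,0,-0.02,0.01,0.06,1],[0,0,0,0,0,0.08,1],[0,0,0,0,0,0.08,1],[0,0,0,0,0,0.08,1],[0,0,0,0,0,0.05,1],[0,0,0,0,0,0,1],[0,0,0,0,0,0,1]],
])

```text
clock: 13.6
position: [0.475, 0.2811, 0.3688]
tcp_rot: [-3.142, -0.0, 1.64]
force: [-0.4, 0.1, -0.0]
grip_width: 0.328
grasp_force: 59.3
```

Request:
apply_moves([
  [[0,0,0,0,0,0.03,1],[0,0,0,0,0,0.03,1],[0,0,0,0,0,0.02,1],[0,0,0,0,0,0,1]],
])

```text
clock: 14.0
position: [0.4752, 0.2811, 0.3652]
tcp_rot: [3.14, -0.0, 1.64]
force: [2.4, 0.5, 3.1]
grip_width: 0.33
grasp_force: 59.8
```

Request:
apply_moves([
  [[0,0,0,0,0,0.02,1],[0,0,0,0,0,0.02,1],[0,0,0,0,0,0,1]],
])

```text
clock: 14.3
position: [0.4752, 0.2811, 0.3634]
tcp_rot: [3.14, -0.001, 1.64]
force: [2.7, 0.6, 5.7]
grip_width: 0.33
grasp_force: 60.0
```

Request:
apply_moves([
  [[0,0,0,0,0,0.02,1],[0,0,0,0,0,0.02,1],[0,0,0,0,0,0,1]],
])

```text
clock: 14.6
position: [0.4752, 0.2811, 0.3608]
tcp_rot: [3.141, -0.0, 1.64]
force: [4.9, 1.5, -1.3]
grip_width: 0.332
grasp_force: 59.3
```

The force fell at the expected height, so the cap has clicked. I'll press on, easing about 0.7 mm sideways to shed the side force.

Request:
apply_moves([
  [[0,0,0,0,0.015,0.02,1],[0,0,0,0,0,0.02,1],[0,0,0,0,0,0.02,1],[0,0,0,0,0,0,1]],
])

```text
clock: 15.0
position: [0.4757, 0.2811, 0.3575]
tcp_rot: [-3.141, 0.0, 1.64]
force: [1.1, 0.7, -0.5]
grip_width: 0.336
grasp_force: 59.5
```

Request:
apply_moves([
  [[0,0,0,0,0,0.02,1],[0,0,0,0,0,0.02,1],[0,0,0,0,0,0,1],[0,0,0,0,0,0,1]],
])

```text
clock: 15.4
position: [0.4757, 0.2811, 0.356]
tcp_rot: [3.141, -0.0, 1.64]
force: [-0.5, -0.5, 2.8]
grip_width: 0.329
grasp_force: 59.9
```

Request:
apply_moves([
  [[0,0,0,0,0,0.02,1],[0,0,0,0,0,0,1],[0,0,0,0,0,0,1]],
])

```text
clock: 15.7
position: [0.4758, 0.2811, 0.355]
tcp_rot: [3.141, -0.0, 1.64]
force: [-2.6, -2.0, 6.1]
grip_width: 0.331
grasp_force: 60.3
```

Request:
apply_moves([
  [[0,0,0,0,0,0.02,1],[0,0,0,0,0,0,1],[0,0,0,0,0,0,1]],
])

```text
clock: 16.0
position: [0.4757, 0.2811, 0.3543]
tcp_rot: [3.141, -0.0, 1.64]
force: [-3.4, -1.9, 8.9]
grip_width: 0.329
grasp_force: 60.6
```

Request:
apply_moves([
  [[0,0,0,0,0,0.01,1],[0,0,0,0,0,0,1],[0,0,0,0,0,0,1],[0,0,0,0,0,0,1],[0,0,0,0,0,0,1]],
])

```text
clock: 16.5
position: [0.4757, 0.2811, 0.3542]
tcp_rot: [3.141, -0.0, 1.64]
force: [-5.2, -0.7, 13.2]
grip_width: 0.33
grasp_force: 61.1
```

```bash
python3 - <<'E'
from h import *
from station import *
go(.4752,.281,.3543,94)
d=snapshot("scene");P=cloud(d)
cv2.imwrite("pics/s6.png",cv2.resize(d["frame"][200:400,180:440],None,fx=3,fy=3)[:, :780])
rep("handle",box(P,(.5,.6),(.2,.36),(.155,.18)))
E
```

```text
clock 16.5 pos [0.4757 0.2811 0.3542] rpy [ 1.7995e+02 -2.0000e-02  9.3960e+01] F [-5.2 -0.7 13.2] grip 0.33 61.1
turn units [ 0.01 -0.   -0.01] shift units: now [-0.001 -0.01  -0.003] mid-yaw [-0.001 -0.01  -0.003] end [-0.001 -0.01  -0.003]
handle 802 mean [0.5385 0.3109 0.1689] ext [0.532 0.249 0.155] [0.555 0.343 0.178] rect [0.5434 0.296 ] [0.0203 0.0937] axis deg 93.0
```

View pics/s6.png

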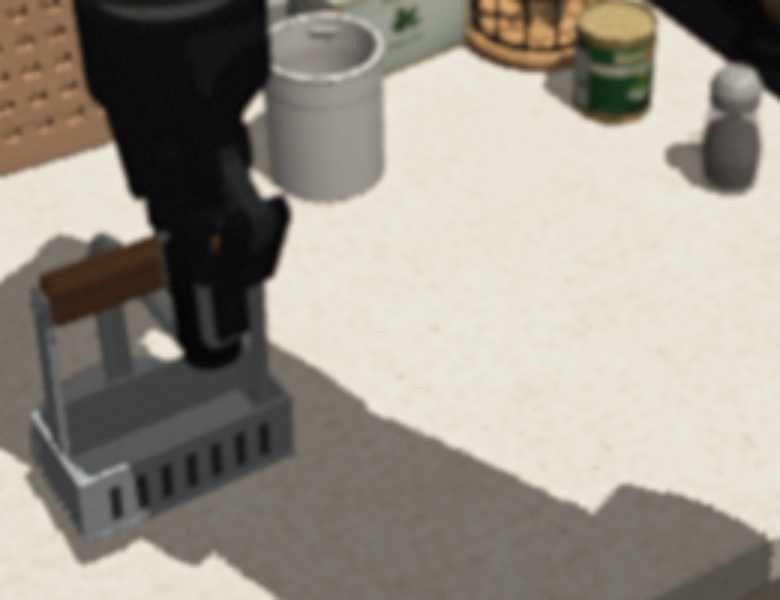

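The cap is seated on the washer at about (212,355), held at 13 N. The caddy hangs free behind it, and the mug, tin and shaker have not moved. Handing in now.

```bash
python3 -c "
from station import order
print(order.hand_in())"
```

```text
the job is handed in; nothing more can be done
None
```

I handed the job in at 16.5 s: the caddy hangs free on the arm, and the cap clicked onto the stud and is still held down at about 13 N with the washer squashed; I left the shaker, mug and tin alone, and the hand-in returned no verdict.

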